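Hang the battery pocket on the sorting bin

TASK

Pick up the orange battery pocket by its black grip and hang it by its own hook over the green-stripped rim of the white sorting bin, with the pocket outside and its hook dropped fully home in the notch of the strip, so that it cannot slide along. Where the notch sits is not exactly known: set the hook on the rim beside it and slide it along gently until it drops in, never pressing hard (under about 20 N), then let go. Leave the tray, the bottle and the brown caddy where they are.

Things in the scene. Friction and masses are not known exactly. Their poses are not given: they have to be found in the camera images.
- pocket_grip (a point): Middle of the black grip on the orange battery pocket (rigid box, about 200 g, stands upright on the table), 105 mm above its underside. z up, x along its width, hook on the -y side. The grip is 32 mm wide (x), 26 mm deep (y), its top 15 mm above and the box's top 25 mm below this point; grasp from above across x. The box is 70 (x) x 50 (y) x 80 mm, centred 6 mm to +y.
- pocket_hook (a point): Underside of the hook's bend, middle of its throat: 29 mm to -y of pocket_grip and 3 mm above it, same axes. Hook: strap 24 mm wide (x), 5 mm thick on top, throat 12 mm (y), then a lip 4 mm thick that hangs 20 mm below this point. Seated in the notch, this point is 9.5 mm lower than when it rides on the strip.
- bin: White open-topped sorting bin, fixed, empty, 270 mm (x) x 200 mm (y), 210 mm high, upright walls 7 mm thick; origin at the centre of its underside, z up. The pocket hangs on its +y wall, the one with a green strip in its rim. Pressing the pocket on it with more than 25 N is too rough.
- rim_mid (a point): Top middle of the +y wall's rim, 209.5 mm above the bin's underside, 96.5 mm to +y of its middle; axes as the bin's, x along the rim. The rim here is a rigid green strip 6 mm thick with one notch, 29 mm wide (35 mm at its chamfered mouth), 9.5 mm deep. The notch's middle lies anywhere from -35 to +35 mm along x from this point: that is not measured. The strip is clamped fast.
- tray: Shallow aluminium tray, 150 x 110 x 35 mm, loose bystander; origin at the centre of its underside. Leave it.
- bottle: Clear bottle with a blue cap, 54 mm across, 140 mm high, loose bystander; origin at the centre of its underside. Leave it.
- caddy: Closed brown kitchen caddy, 200 x 180 x 212 mm, loose bystander; origin at the centre of its underside. Leave it.
Not all that is in view belongs to the job. Of the things shaped like the part that bears pocket_grip, the orange one is meant.

How it is judged (in metres and radians):
On the way:
1. the pocket is lifted clear, to above 0.19 m at its grip (height (world z) of pocket_grip above 0.19 m), for 0.1 s.
At the end, for the whole second after the job is handed in: The pocket hangs at rest outside the bin's +y wall, hook down in the notch (pocket_hook 195 to 204 mm above the bin's underside, within 8 mm of the wall's middle line and 42 mm of its middle), upright within 0.15 rad; tray, bottle and caddy within 30 mm of their starts (z of pocket_hook in the frame of bin between 0.195 and 0.204 m and y of pocket_hook in the frame of bin between 0.088 and 0.105 m and x of pocket_hook in the frame of bin between -0.042 and 0.042 m and y of pocket_grip in the frame of bin above 0.11 m and angle between pocket_grip's own z axis and vertical below 0.15 rad and linear speed of pocket below 0.02 m/s and distance of each of tray, bottle, caddy from where it was at the start of the episode below 0.03 m); the robot touches nothing.
It fails at once if the pocket is pressed against the bin with more than 25 N (contact force between pocket and bin above 25 N).
It fails at once if a bystander (tray, bottle, caddy) is moved more than 30 mm (distance of any of tray, bottle, caddy from where it was at the start of the episode above 0.03 m).
It also fails if it takes over 72 s, if anything falls off the work surface, if the arm or the gripper's body presses on something with over 40 N, if the wrist force passes 120 N, or if a joint passes its speed limit or range.

ROBOT

A 7-joint arm with a two-finger parallel gripper is mounted at the origin on the work surface. World frame = base frame: x ahead of the robot, y to its left, z up, the work surface at z = 0. Lengths are in m, angles in degrees, forces in N, time in s.
With the tool pointing down it reaches from about 0.425 to 0.875 m from the base axis. Payload 4.7 kg.
Tool frame: the origin (TCP) lies between the finger pads; the fingertips stand 8 mm ahead of it and the grasp point (between the pads) lies 11 mm behind it; x points along the fingers, z is the direction in which the jaws open and shut, and the axes are right-handed (so a half turn about x gives the same grasp; the last joint's range is limited). The gripper opens to 87 mm and grips with 3 to 60 N. Pads are 19 mm wide; open, the fingers measure 117 mm over their backs; the gripper's body (75 mm by 190 mm) begins 51 mm behind the grasp point.
Start: joints at [65.495, 18.392, -4.016, 83.108, 1.295, 78.541, -3.26], TCP at [0.278, -0.588, 0.231] pointing down, gripper open.
Joint ranges: [-163.93, 163.93], [-17.29, 119.83], [-79.2, 71.16], [3.27, 140.29], [-89.18, 269.18], [5.43, 117.66], [-154.24, 154.24]. Speed limits (degrees/s): [147.25, 147.25, 180, 180, 180, 180, 180].

INTERFACE

Orientations are given as [roll, pitch, yaw] about the fixed x, y, z axes, in that order (R = Rz(yaw) Ry(pitch) Rx(roll)).
In Python, from cell import telemetry, vision, sign_off gives the robot as it stands. The module is installed in compiled form; this text tells all that it offers.
- The arm moves only by the tool drive_tool, never from a script. Its arguments are lists of equal length, an entry for each row: "offset": the shift along the tool's x, y, z in m, a list of three; "angular": the turn, a rotation vector about the tool's x, y, z in rad, a list of three. A call has 1 to 10 rows; each row is the pose to reach, as a shift and turn from the pose measured when the call began, along the tool's axes at that moment; what a row does not reach only later rows make up. A row lasts 1/8 s, in which the tool goes at most 62.5 mm and 10.7 degrees, less where a joint would pass 70% of its speed; a pose out of reach is approached as far as the arm can. A call with a gripper value outside its range is refused whole. "fingers" is the closure, from -1 (fully open) to 1 (shut), set as the call begins (left out, the last holds). The fingers move at their own pace and stop on an object; "squeeze" is the grip in N (left out, the last holds). Time passes only in rows, so rows that repeat a pose let the fingers close. It gives the time, the measured TCP pose, the force and the opening at its end, in the units of the state.
- telemetry.get_obs(): the state, without advancing time (a new reading comes with each control period).
- vision.read_camera(name): name is "side" or "top"; returns a dict with "pixels" (384x512x3 uint8, red, green, blue), "intrinsics" (3x3 intrinsics, pixels), "world_from_camera" (4x4, takes a point from camera to world coordinates). Camera axes: x right, y up, looking along -z (the intrinsics and any distortion apply to the point x, -y, -z); pixel columns grow to the right and rows downward; lengths in m; the calibration is good to about 2 mm. A picture is of the moment at which its call begins. There is no depth.
- sign_off(): hands the job in, once; it reports no verdict.
The state is a dict: "time_s": time; "qpos": joint angles; "joint_velocities": joint speeds; "effort": joint torques, N m; "tool_pos": TCP position; "tool_rot": TCP orientation; "force": force on the tool from outside, world axes, zero at the start; "wrist_torque": the same for the moment, N m; "grip_width": finger opening in m.
Only numpy, scipy, OpenCV 4.12 (cv2) and the standard library are available. Lean on these libraries where they do the work, as an engineer would, in place of code of your own. Each camera call takes 0.05 s, during which the arm holds its last target.

## Working session

There is one attempt and no reset: what is moved stays moved. The work goes in short steps, Python scripts to look and compute and a tool call to move; the robot and the scene stay as the last step left them, time stands still between calls to the robot, and variables do not carry over. Pictures are saved under pics/ and viewed, and the job is handed in when it is done.

Besides the shell and the picture viewer there is one more tool, called after "Emit:" as name(argument=value, ...) on one line, values as JSON. drive_tool: Moves the arm, as the interface text tells. Its arguments: {"type":"object","properties":{"offset":{"type":"array"},"angular":{"type":"array"},"fingers":{"type":"number"},"squeeze":{"type":"number"}},"required":["offset","angular"]}

```bash
mkdir -p pics; python3 - <<'E'
from cell import telemetry, vision
import cv2,pickle
o=telemetry.get_obs();print(o)
d={}
for n in("top","side"):
    r=vision.read_camera(n);d[n]=r
    cv2.imwrite(f"pics/{n}0.png",r["pixels"][:,:,::-1])
    print(n,r["intrinsics"],r["world_from_camera"],[k for k in r])
pickle.dump(d,open("s0.pkl","wb"))
E
```

```text
{'time_s': 0.0, 'qpos': array([65.49373652, 18.43923704, -4.0165773 , 83.17580195,  1.29556154,
       78.53888877, -3.25940462]), 'joint_velocities': array([ 0.00219667, -0.06285502,  0.04196946, -0.0577376 ,  0.04410228,
        0.08868625,  0.0106931 ]), 'effort': array([-1.32998812e-04, -4.91281128e+01, -4.03564554e-01, -3.12526238e+01,
       -6.36726804e-02,  4.35681792e-02,  1.72794994e-04]), 'tool_pos': array([ 0.27766096, -0.58711962,  0.22945173]), 'tool_rot': array([-176.88264408,   89.8911891 ,  118.43508889]), 'force': array([-0.29953699,  0.14259624,  0.98612468]), 'wrist_torque': array([ 0.03483821, -0.02729068,  0.01706964]), 'grip_width': 0.08677424963409279}
top [[447.30672325   0.         250.52497507]
 [  0.         447.30672325 185.83264549]
 [  0.           0.           1.        ]] [[-0.00851812  0.98577223 -0.16787066  0.38678647]
 [-0.99983495 -0.01109017 -0.01439006 -0.09565938]
 [-0.01604703  0.16772038  0.985704    1.37407352]
 [ 0.          0.          0.          1.        ]] ['pixels', 'intrinsics', 'world_from_camera']
side [[431.93735095   0.         255.34573778]
 [  0.         431.93735095 193.56213762]
 [  0.           0.           1.        ]] [[-0.34828538  0.75123233 -0.56066681 -0.23756081]
 [-0.93738708 -0.27805962  0.20973391  0.22399675]
 [ 0.00166009  0.59860908  0.80103958  1.39889322]
 [ 0.          0.          0.          1.        ]] ['pixels', 'intrinsics', 'world_from_camera']
```

View pics/top0.png

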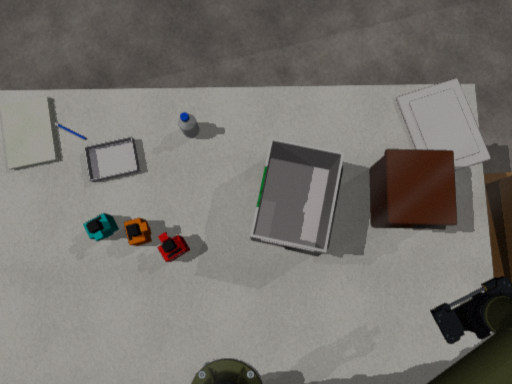

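View pics/side0.png

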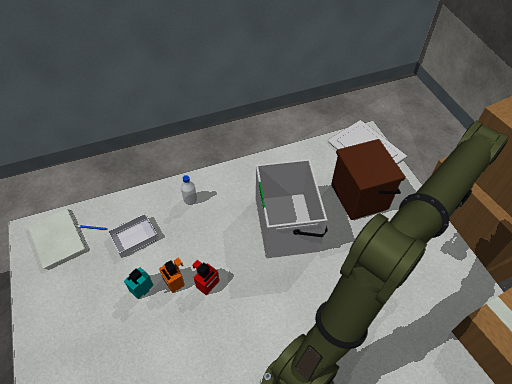

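Things that could be taken for the pocket in the top view are teal (100,226), orange (137,231) and red (172,246). The task asks for the orange one, so I'll check that in a close crop.

```bash
python3 - <<'E'
import cv2,pickle,numpy as np
d=pickle.load(open("s0.pkl","rb"))
a=d["top"]["pixels"][195:270,75:200,::-1]; b=d["side"]["pixels"][245:305,115:230,::-1]
c=d["top"]["pixels"][130:260,240:350,::-1]
a=cv2.resize(a,(600,360),interpolation=cv2.INTER_CUBIC);cv2.imwrite("pics/cropA.png",a)
b=cv2.resize(b,(690,360),interpolation=cv2.INTER_CUBIC);cv2.imwrite("pics/cropB.png",b)
cv2.imwrite("pics/cropC.png",cv2.resize(c,None,fx=4.5,fy=4.5,interpolation=cv2.INTER_CUBIC))
E
```

```text
(no output)
```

View pics/cropA.png

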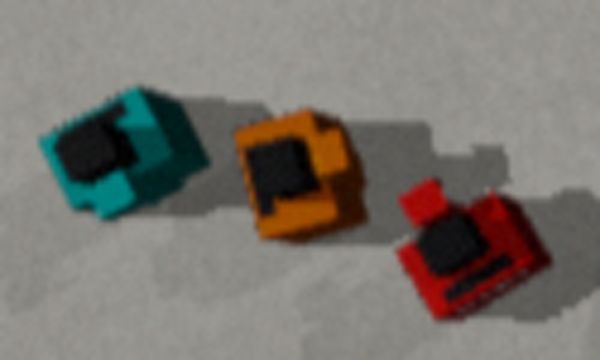

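View pics/cropB.png

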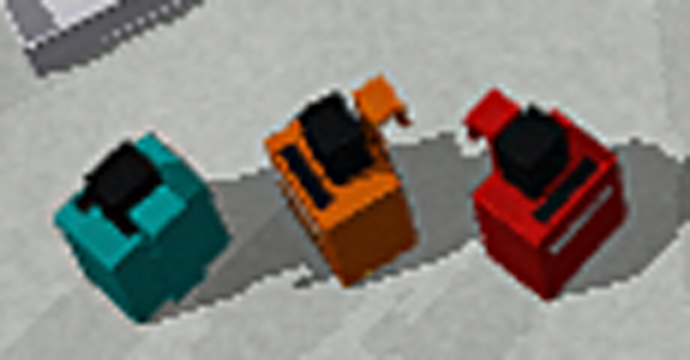

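View pics/cropC.png

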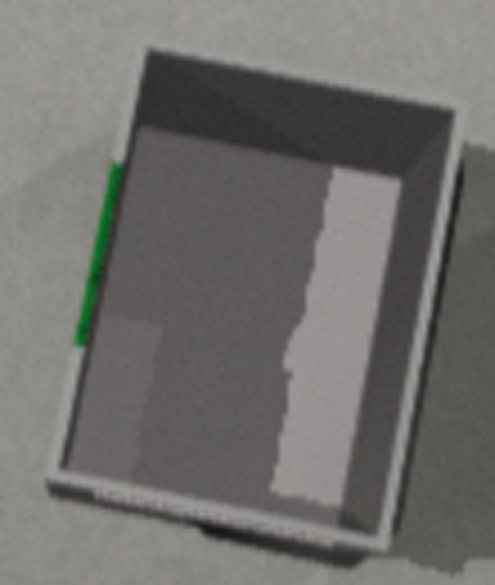

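The crop confirms the orange pocket at top (137,231), with its hook pointing right (world -y) and its black grip in the middle. The green strip runs (266,167) to (258,206), with a faint break near (261,192). Next I'll enlarge these for corners.

```bash
cat > h.py <<'E'
import numpy as np,cv2,pickle
def ray(r,u,v):
    K=r["intrinsics"];T=r["world_from_camera"]
    p=np.linalg.inv(K)@np.array([u,v,1.]); d=T[:3,:3]@np.array([p[0],-p[1],-p[2]])
    return T[:3,3],d
def onz(r,u,v,z):
    o,d=ray(r,u,v); return o+d*(z-o[2])/d[2]
def proj(r,P):
    T=r["world_from_camera"];c=T[:3,:3].T@(np.asarray(P)-T[:3,3]);K=r["intrinsics"]
    q=K@np.array([c[0],-c[1],-c[2]]);return q[:2]/q[2]
def crop(r,x0,y0,w,h,s,fn):
    a=r["pixels"][y0:y0+h,x0:x0+w,::-1]
    a=cv2.resize(a,(w*s,h*s),interpolation=cv2.INTER_CUBIC)
    for i in range(0,w,5):
        cv2.line(a,(i*s,0),(i*s,8 if (x0+i)%10 else 16),(0,0,255),1)
        if (x0+i)%10==0: cv2.putText(a,str(x0+i),(i*s,28),0,.4,(0,0,255),1)
    for i in range(0,h,5):
        cv2.line(a,(0,i*s),(8 if (y0+i)%10 else 16,i*s),(0,0,255),1)
        if (y0+i)%10==0: cv2.putText(a,str(y0+i),(18,i*s+4),0,.4,(0,0,255),1)
    cv2.imwrite(fn,a)
E
python3 - <<'E'
from h import *
d=pickle.load(open("s0.pkl","rb"))
crop(d["top"],120,212,38,38,15,"pics/o_top.png")
crop(d["side"],155,250,38,50,12,"pics/o_side.png")
crop(d["top"],246,155,30,62,9,"pics/g_top.png")
crop(d["side"],250,155,40,62,9,"pics/g_side.png")
# colour blobs
for n in d:
    hsv=cv2.cvtColor(d[n]["pixels"],cv2.COLOR_RGB2HSV)
    for nm,lo,hi in(("orange",(8,150,60),(20,255,255)),("green",(50,100,40),(75,255,255))):
        m=cv2.inRange(hsv,lo,hi);k,l,s,c=cv2.connectedComponentsWithStats(m)
        for i in range(1,k):
            if s[i,4]>10: print(n,nm,s[i],c[i])
E
```

```text
top orange [ 388  151   67   72 3640] [422.32912088 187.20549451]
top orange [124 218  24  27 315] [136.7968254 230.9015873]
top orange [490 225  14  52 316] [495.77848101 255.06012658]
top green [257 167  10  40  98] [261.56122449 186.09183673]
side orange [491 100  12   6  16] [497.125  102.6875]
side orange [479 106  11  17  33] [483.06060606 113.75757576]
side orange [489 120   6   9  13] [491.38461538 123.69230769]
side orange [498 121   6   7  12] [500.41666667 124.08333333]
side orange [498 129  10   5  15] [501.86666667 131.26666667]
side orange [507 134   5   9  15] [509.13333333 137.6       ]
side orange [ 338  139   67   51 1985] [370.01360202 164.0256927 ]
side orange [434 159   9  12  23] [438.08695652 163.65217391]
side orange [496 199   6   5  11] [498.18181818 200.09090909]
side orange [450 217  26  37  80] [461.1 233.6]
side orange [159 258  25  35 351] [173.33048433 277.07407407]
side orange [506 265   5   6  11] [507.81818182 266.81818182]
side orange [487 267   6   6  14] [488.85714286 269.14285714]
side orange [493 274  19   9  45] [501.93333333 277.55555556]
side orange [499 292  13  18  32] [504.375  300.3125]
side orange [469 305  43  31  77] [488.90909091 315.71428571]
side orange [459 338  39  46  93] [477.68817204 360.58064516]
side green [259 182   7  26  72] [261.5        194.47222222]
```

View pics/o_top.png

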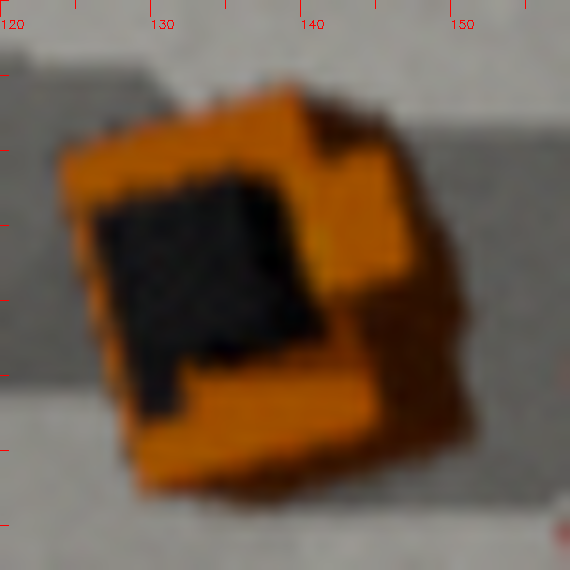

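View pics/o_side.png

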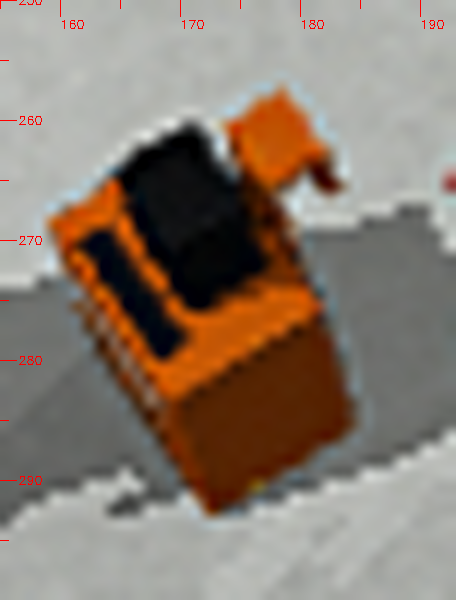

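View pics/g_top.png

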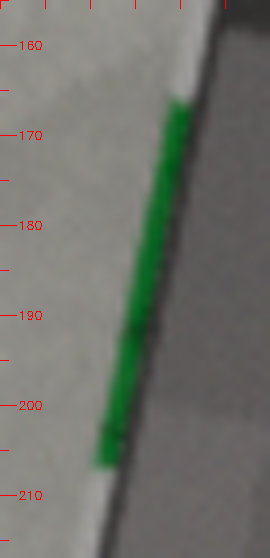

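View pics/g_side.png

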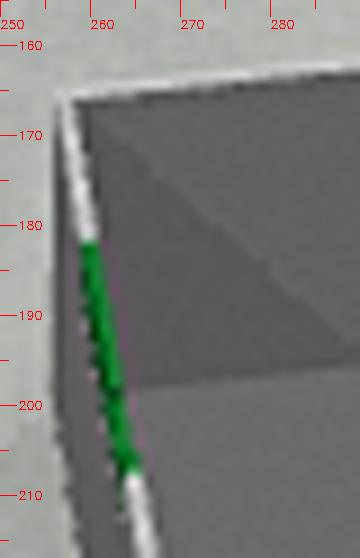

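```bash
python3 - <<'E'
from h import *
d=pickle.load(open("s0.pkl","rb"));t=d["top"];s=d["side"]
np.set_printoptions(precision=4,suppress=True)
off=np.array([.5,.5])*0
c=[onz(t,u,v,.08) for u,v in((124.1,222.3),(139.3,217.3),(145.2,239.5),(129.3,244.6))]
for p in c:print(p)
C=np.mean(c,0);print("boxtopC",C)
# order: (hi x, +y),(hi x,-y),(lo x,-y),(lo x,+y)
ex=(c[0]+c[1]-c[2]-c[3]);print("yaw from x",np.degrees(np.arctan2(ex[1],ex[0])),np.linalg.norm(ex)/2)
ey=(c[0]+c[3]-c[1]-c[2]);print("yaw from y",np.degrees(np.arctan2(-ey[0],ey[1])),np.linalg.norm(ey)/2)
cs=[onz(s,u,v,.08) for u,v in((159,268.5),(169,283.7),(181.7,275))]
print("side",cs,"centre",(cs[0]+cs[2])/2)
print("hook corners",[onz(t,u,v,.113) for u,v in((145.8,221.5),(147.5,230))])
print("hook side",[onz(s,u,v,.113) for u,v in((178.5,257.3),(182,262.5))])
# bin rim
print("strip ends top",[onz(t,u,v,.21) for u,v in((265.6,166.3),(257.6,206.6))])
print("strip ends side",[onz(s,u,v,.21) for u,v in((259.3,182),(264.2,207.5))])
a=cv2.cvtColor(t["pixels"],cv2.COLOR_RGB2GRAY)
print("bin corners top",[onz(t,u,v,.21) for u,v in((273,141.5),(342,154),(327,251.5),(251,238))])
print("hint",[onz(t,u,v,.2095) for u,v in((261.0,192),(258.8,203))],[onz(s,u,v,.2095) for u,v in((260,189),(262,199.5))])
print("caddy top",[onz(t,u,v,.212) for u,v in((386,149),(453,150),(456,223),(388,224))])
E
```

```text
[0.5037 0.2918 0.08  ]
[0.5179 0.2479 0.08  ]
[0.4534 0.2287 0.08  ]
[0.4392 0.2742 0.08  ]
boxtopC [0.4786 0.2607 0.08  ]
yaw from x 15.938309749681245 0.0670525560850331
yaw from y 17.569044887422695 0.04691986960477038
side [array([0.5026, 0.2933, 0.08  ]), array([0.4367, 0.2748, 0.08  ]), array([0.4526, 0.2276, 0.08  ])] centre [0.4776 0.2605 0.08  ]
hook corners [array([0.5024, 0.2203, 0.113 ]), array([0.4783, 0.2147, 0.113 ])]
hook side [array([0.5021, 0.2212, 0.113 ]), array([0.4792, 0.2151, 0.113 ])]
strip ends top [array([ 0.6373, -0.1192,  0.21  ]), array([ 0.5297, -0.0967,  0.21  ])]
strip ends side [array([ 0.6372, -0.1179,  0.21  ]), array([ 0.5295, -0.0948,  0.21  ])]
bin corners top [array([ 0.705, -0.14 ,  0.21 ]), array([ 0.6683, -0.3231,  0.21  ]), array([ 0.4117, -0.2737,  0.21  ]), array([ 0.448 , -0.0787,  0.21  ])]
hint [array([ 0.5683, -0.1061,  0.2095]), array([ 0.5392, -0.1   ,  0.2095])] [array([ 0.6078, -0.1094,  0.2095]), array([ 0.5634, -0.0999,  0.2095])]
caddy top [array([ 0.68  , -0.4399,  0.212 ]), array([ 0.6751, -0.6166,  0.212 ]), array([ 0.4815, -0.608 ,  0.212 ]), array([ 0.4806, -0.4333,  0.212 ])]
```

```bash
cat >> h.py <<'E'
from scipy.spatial.transform import Rotation as Ro
def pose():
    from cell import telemetry
    o=telemetry.get_obs();return o,np.array(o["tool_pos"]),Ro.from_euler("xyz",o["tool_rot"],degrees=True)
def down(yaw):  # tool x down, tool z at world azimuth yaw(deg)
    a=np.radians(yaw);x=np.array([0,0,-1.]);z=np.array([np.cos(a),np.sin(a),0]);return Ro.from_matrix(np.c_[x,np.cross(z,x),z])
def rel(P,R,tp,yaw):
    return np.round(R.inv().apply(np.asarray(tp)-P),4), np.round((R.inv()*down(yaw)).as_rotvec(),3)
E
python3 - <<'E'
from h import *
np.set_printoptions(precision=4,suppress=True)
o,P,R=pose();M=R.as_matrix();print(M)
print("jaw az",np.degrees(np.arctan2(M[1,2],M[0,2])))
for tp in((.3,-.57,.33),(.40,-.45,.36),(.52,-.25,.36),(.56,-.05,.36),(.53,.12,.36)):
  for y in (16.5,196.5):print(tp,y,rel(P,R,tp,y))
E
```

```text
[[-0.0008  0.904   0.4276]
 [ 0.0015  0.4276 -0.904 ]
 [-1.     -0.0001 -0.0017]]
jaw az -64.68651364254228
(0.3, -0.57, 0.33) 16.5 (array([-0.1004,  0.0275, -0.0062]), array([-1.417, -0.001, -0.001]))
(0.3, -0.57, 0.33) 196.5 (array([-0.1004,  0.0275, -0.0062]), array([ 1.725, -0.001,  0.002]))
(0.4, -0.45, 0.36) 16.5 (array([-0.1303,  0.1692, -0.0719]), array([-1.417, -0.001, -0.001]))
(0.4, -0.45, 0.36) 196.5 (array([-0.1303,  0.1692, -0.0719]), array([ 1.725, -0.001,  0.002]))
(0.52, -0.25, 0.36) 16.5 (array([-0.1301,  0.3632, -0.2014]), array([-1.417, -0.001, -0.001]))
(0.52, -0.25, 0.36) 196.5 (array([-0.1301,  0.3632, -0.2014]), array([ 1.725, -0.001,  0.002]))
(0.56, -0.05, 0.36) 16.5 (array([-0.1299,  0.4849, -0.3651]), array([-1.417, -0.001, -0.001]))
(0.56, -0.05, 0.36) 196.5 (array([-0.1299,  0.4849, -0.3651]), array([ 1.725, -0.001,  0.002]))
(0.53, 0.12, 0.36) 16.5 (array([-0.1296,  0.5305, -0.5316]), array([-1.417, -0.001, -0.001]))
(0.53, 0.12, 0.36) 196.5 (array([-0.1296,  0.5305, -0.5316]), array([ 1.725, -0.001,  0.002]))
```

Emit:
drive_tool(offset=[[-0.05,0.01,0],[-0.09,0.03,-0.01],[-0.12,0.07,-0.025],[-0.13,0.12,-0.048],[-0.13,0.17,-0.072],[-0.13,0.218,-0.104],[-0.13,0.266,-0.136],[-0.13,0.315,-0.168],[-0.13,0.363,-0.201],[-0.13,0.363,-0.201]], angular=[[0,0,0],[0,0,0],[-0.08,0,0],[-0.18,0,0],[-0.28,0,0],[-0.4,0,0],[-0.52,0,0],[-0.64,0,0],[-0.76,0,0],[-0.8,0,0]], fingers=-1)

```text
time_s: 1.35
tool_pos: [0.5227, -0.2436, 0.3598]
tool_rot: [106.6, 89.8, 88.5]
force: [-0.8, -0.7, 0.0]
grip_width: 0.0871
```

```bash
python3 - <<'E'
from h import *
np.set_printoptions(precision=4,suppress=True)
o,P,R=pose();print(P,o["qpos"])
for tp in((.56,-.05,.36),(.53,.12,.30),(.4797,.2548,.22),(.4797,.2548,.13)):print(tp,rel(P,R,tp,16.5))
E
```

```text
[ 0.5227 -0.2436  0.3598] [ 42.5913   9.054  -23.1374  80.5851   3.3091  91.1546   1.6577]
(0.56, -0.05, 0.36) (array([ 0.0006,  0.1956, -0.0248]), array([-0.604,  0.   , -0.004]))
(0.53, 0.12, 0.3) (array([ 0.0613,  0.3476, -0.1061]), array([-0.604,  0.   , -0.004]))
(0.4797, 0.2548, 0.22) (array([ 0.1419,  0.4597, -0.1957]), array([-0.604,  0.   , -0.004]))
(0.4797, 0.2548, 0.13) (array([ 0.2319,  0.4594, -0.1956]), array([-0.604,  0.   , -0.004]))
```

Emit:
drive_tool(offset=[[0,0.049,-0.006],[0,0.098,-0.012],[0,0.147,-0.018],[0,0.196,-0.025],[0.015,0.234,-0.045],[0.03,0.272,-0.065],[0.045,0.31,-0.086],[0.061,0.348,-0.106],[0.085,0.385,-0.136],[0.11,0.422,-0.166]], angular=[[-0.06,0,0],[-0.12,0,0],[-0.18,0,0],[-0.24,0,0],[-0.3,0,0],[-0.36,0,0],[-0.42,0,0],[-0.48,0,0],[-0.54,0,0],[-0.6,0,0]])

```text
time_s: 2.6
tool_pos: [0.4955, 0.2107, 0.2508]
tool_rot: [71.4, 89.8, 87.7]
force: [0.1, -0.1, -0.5]
grip_width: 0.0869
```

```bash
python3 - <<'E'
from h import *
np.set_printoptions(precision=4,suppress=True)
o,P,R=pose();print(P,o["qpos"])
for tp in((.4797,.2548,.20),(.4797,.2548,.14),(.4797,.2548,.095)):print(tp,rel(P,R,tp,16.5))
E
```

```text
[0.4955 0.2107 0.2508] [ 15.9998   7.4292 -45.0415  96.1303   5.1485  78.5272 -13.4625]
(0.4797, 0.2548, 0.2) (array([ 0.051 ,  0.0465, -0.0028]), array([-0.003,  0.001, -0.004]))
(0.4797, 0.2548, 0.14) (array([ 0.111 ,  0.0463, -0.0029]), array([-0.003,  0.001, -0.004]))
(0.4797, 0.2548, 0.095) (array([ 0.156 ,  0.0461, -0.0029]), array([-0.003,  0.001, -0.004]))
```

Emit:
drive_tool(offset=[[0.02,0.03,-0.003],[0.05,0.046,-0.003],[0.07,0.046,-0.003],[0.09,0.046,-0.003],[0.1,0.046,-0.003],[0.1,0.046,-0.003]], angular=[[0,0,-0.004],[0,0,-0.004],[0,0,-0.004],[0,0,-0.004],[0,0,-0.004],[0,0,-0.004]])

```text
time_s: 3.35
tool_pos: [0.4798, 0.2535, 0.1504]
tool_rot: [-36.9, 90.0, -20.6]
force: [-0.3, 0.4, 0.1]
grip_width: 0.087
```

```bash
python3 - <<'E'
from h import *
from cell import vision
np.set_printoptions(precision=4,suppress=True)
o,P,R=pose();print(P,o["qpos"])
for tp in((.4797,.2548,.12),(.4797,.2548,.095)):print(tp,rel(P,R,tp,16.5))
a=vision.read_camera("top");b=vision.read_camera("side")
crop(a,105,190,70,75,8,"pics/pg_t.png");crop(b,130,225,80,75,8,"pics/pg_s.png")
E
```

```text
[0.4798 0.2535 0.1504] [ 10.7176  13.2302 -46.3254 103.081   10.2979  68.0127 -22.4496]
(0.4797, 0.2548, 0.12) (array([0.0304, 0.0013, 0.0003]), array([-0.004,  0.   ,  0.   ]))
(0.4797, 0.2548, 0.095) (array([0.0554, 0.0013, 0.0003]), array([-0.004,  0.   ,  0.   ]))
```

View pics/pg_t.png

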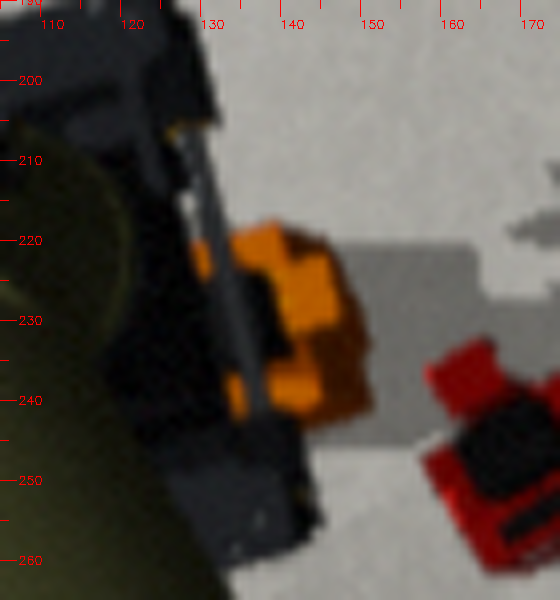

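View pics/pg_s.png

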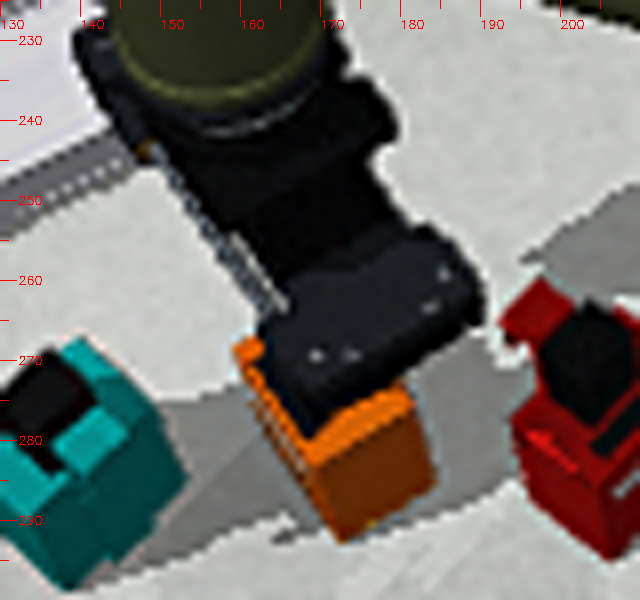

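The top view shows the gripper straddling the orange grip at about (137,231), clear of the red pocket. I'll descend and close.

Emit:
drive_tool(offset=[[0.02,0.001,0],[0.04,0.001,0],[0.05,0.001,0],[0.055,0.001,0],[0.055,0.001,0]], angular=[[0,0,0],[0,0,0],[0,0,0],[0,0,0],[0,0,0]])

```text
time_s: 4.08
tool_pos: [0.48, 0.2554, 0.0963]
tool_rot: [10.0, 89.9, 26.3]
force: [0.1, 0.9, 0.6]
grip_width: 0.0871
```

Emit:
drive_tool(offset=[[0,0,0],[0,0,0],[0,0,0],[0,0,0],[0,0,0],[0,0,0],[0,0,0],[0,0,0]], angular=[[0,0,0],[0,0,0],[0,0,0],[0,0,0],[0,0,0],[0,0,0],[0,0,0],[0,0,0]], fingers=1, squeeze=25)

```text
time_s: 5.08
tool_pos: [0.4802, 0.2554, 0.0963]
tool_rot: [9.0, 89.9, 25.3]
force: [1.2, 1.1, -1.6]
grip_width: 0.0315
```

Gripped at 31.5 mm. Now I'll lift it straight up.

Emit:
drive_tool(offset=[[-0.03,0,0],[-0.07,0,0],[-0.12,0,0],[-0.17,0,0],[-0.22,0,0],[-0.26,0,0],[-0.264,0,0],[-0.264,0,0]], angular=[[0,0,0],[0,0,0],[0,0,0],[0,0,0],[0,0,0],[0,0,0],[0,0,0],[0,0,0]])

```text
time_s: 6.08
tool_pos: [0.4792, 0.2549, 0.359]
tool_rot: [-1.5, 90.0, 14.8]
force: [0.0, -0.0, -3.1]
grip_width: 0.032
```

```bash
python3 - <<'E'
from h import *
from cell import vision
np.set_printoptions(precision=4,suppress=True)
o,P,R=pose();print(P,o["qpos"],o["force"])
# bin frame
by=-12;a=np.radians(by);bx=np.array([np.cos(a),np.sin(a),0]);bY=np.array([-np.sin(a),np.cos(a),0])
rm=np.array([.5834,-.107,.2095])
for s in(0,):
  hook=rm+bx*s+bY*.05;grip=hook+bY*.029-[0,0,.003];tcp=grip-[0,0,.011];tcp[2]=.36
  print(tcp,rel(P,R,tcp,by))
r=vision.read_camera("side");cv2.imwrite("pics/lift_s.png",r["pixels"][:,:,::-1])
E
```

```text
[0.4792 0.2549 0.359 ] [ 12.657    6.7766 -47.495   84.674    4.9969  90.7162 -18.2515] [ 0.0102 -0.0374 -3.0985]
[ 0.5998 -0.0297  0.36  ] (array([-0.001 , -0.307 ,  0.0358]), array([ 0.494,  0.   , -0.   ]))
```

View pics/lift_s.png

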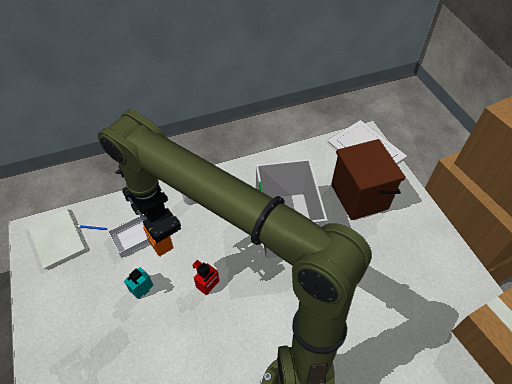

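```bash
python3 - <<'E'
from h import *
d=pickle.load(open("s0.pkl","rb"))
by=-12;a=np.radians(by);bx=np.array([np.cos(a),np.sin(a),0]);bY=np.array([-np.sin(a),np.cos(a),0])
rm=np.array([.5834,-.107,.2095])
out=[]
for n in("top","side"):
    S=np.arange(-70,70.1,.5);Y=np.arange(-15,15.1,.5)
    mx=np.array([[proj(d[n],rm+bx*s/1000+bY*y/1000) for s in S] for y in Y]).astype(np.float32)
    im=cv2.remap(d[n]["pixels"],mx[...,0],mx[...,1],cv2.INTER_CUBIC)[:,:,::-1]
    im=cv2.resize(im,None,fx=2.8,fy=3.5)
    for s in range(-60,61,10):
        x=int((s+70)*2*2.8);cv2.line(im,(x,0),(x,6),(0,0,255),1);cv2.putText(im,str(s),(x-8,18),0,.4,(0,0,255),1)
    out.append(im)
cv2.imwrite("pics/strip.png",np.vstack(out))
E
```

```text
(no output)
```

View pics/strip.png

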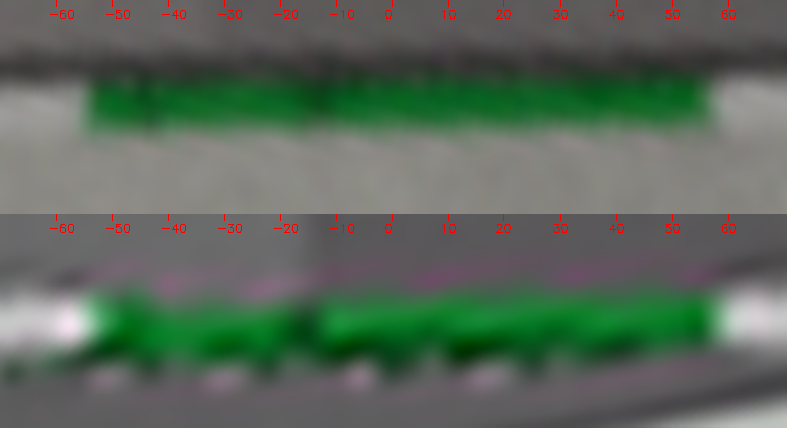

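The rectified strip (top half is the top view, bottom half the side view) shows dark notch walls at about -43 and -14 mm. Between those marks the green is set lower in the side view. That puts the notch middle near -29 mm, so I'll land beside it at about +6 mm and slide towards -x.

Emit:
drive_tool(offset=[[0,-0.035,0.004],[0,-0.075,0.009],[0,-0.115,0.014],[0,-0.155,0.018],[0,-0.195,0.023],[0,-0.235,0.028],[0.02,-0.27,0.032],[0.04,-0.295,0.035],[0.06,-0.307,0.036],[0.06,-0.307,0.036]], angular=[[0.06,0,0],[0.12,0,0],[0.18,0,0],[0.24,0,0],[0.3,0,0],[0.36,0,0],[0.42,0,0],[0.48,0,0],[0.494,0,0],[0.494,0,0]])

```text
time_s: 7.38
tool_pos: [0.5985, -0.0301, 0.2953]
tool_rot: [-173.8, 89.6, 174.2]
force: [0.3, -0.2, -2.3]
grip_width: 0.032
```

```bash
python3 - <<'E'
from h import *
from cell import vision
np.set_printoptions(precision=4,suppress=True)
o,P,R=pose();print(P,o["qpos"],o["force"],o["time_s"]);M=R.as_matrix();print(np.degrees(np.arctan2(M[1,2],M[0,2])))
d={}
for n in("top","side"):
    r=vision.read_camera(n);d[n]=r;cv2.imwrite(f"pics/st_{n}.png",r["pixels"][:,:,::-1])
pickle.dump(d,open("s1.pkl","wb"))
E
```

```text
[ 0.5985 -0.0301  0.2953] [ 27.9398  13.7557 -33.2185  83.6776   7.4481  85.1419 -17.1957] [ 0.3231 -0.1688 -2.2584] 7.375
-11.996666482693183
```

View pics/st_top.png

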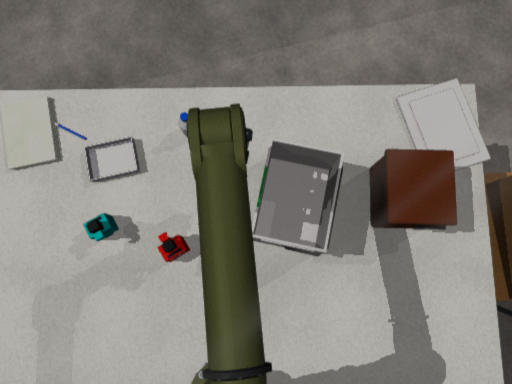

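View pics/st_side.png

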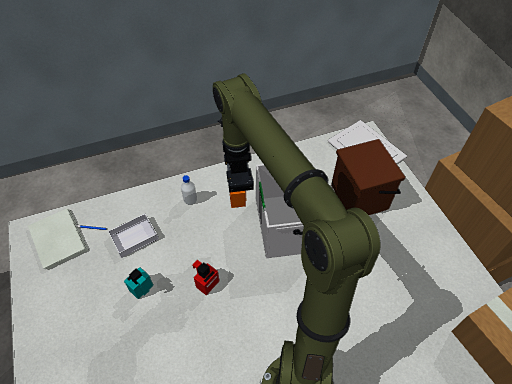

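Top view: the arm hides the pocket. Side view: the pocket hangs in the gripper at (237,197), outside the strip at (262,194). I'll compare where pocket points should be with what the side view shows.

```bash
python3 - <<'E'
from h import *
np.set_printoptions(precision=4,suppress=True)
d=pickle.load(open("s1.pkl","rb"));r=d["side"]
crop(r,215,160,60,56,10,"pics/st_c.png")
by=-12;a=np.radians(by);bx=np.array([np.cos(a),np.sin(a),0]);bY=np.array([-np.sin(a),np.cos(a),0])
g=np.array([.5985,-.0301,.3063])
def w(x,y,z):return g+bx*x/1e3+bY*y/1e3+np.array([0,0,z/1e3])
for nm,p in dict(boxb_pyL=(-35,31,-105),boxb_nyL=(-35,-19,-105),boxt_nyL=(-35,-19,-25),boxt_pyL=(-35,31,-25),hook1=(-12,-39,8),hook2=(12,-39,8),lip=(-12,-39,-17)).items():print(nm,proj(r,w(*p)))
E
```

```text
boxb_pyL [231.4793 208.2253]
boxb_nyL [246.1626 206.4707]
boxt_nyL [245.7828 192.2688]
boxt_pyL [230.4231 194.0589]
hook1 [250.8406 179.71  ]
hook2 [249.8079 173.9872]
lip [250.892  184.5006]
```

View pics/st_c.png

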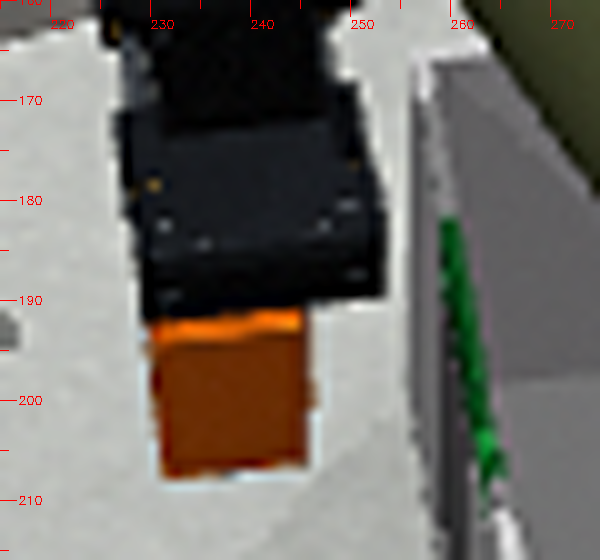

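```bash
cat >> h.py <<'E'
BA=np.radians(-12);bx=np.array([np.cos(BA),np.sin(BA),0]);bY=np.array([-np.sin(BA),np.cos(BA),0]);rm=np.array([.5834,-.107,.2095])
def tob(p): q=np.asarray(p)-rm; return np.array([q@bx,q@bY,q[2]])*1e3
def onplane(r,u,v,n,c):
    o,d=ray(r,u,v);return o+d*((c-o)@n)/(d@n)
E
python3 - <<'E'
from h import *
np.set_printoptions(precision=2,suppress=True)
d=pickle.load(open("s1.pkl","rb"));r=d["side"]
im=r["pixels"].astype(float)
sat=im[:,:,0]-im[:,:,2]
def cross(p,lev,rising):
    for i in range(len(p)-1):
        if (p[i]<lev<=p[i+1]) if rising else (p[i]>=lev>p[i+1]): return i+(lev-p[i])/(p[i+1]-p[i])
P=np.array([.5985,-.0301,.3063])
L=[];Rr=[]
for v in range(196,205):
    p=sat[v,222:256];m=np.median(p[12:20])
    l=222+cross(p,m/2,True); k=222+18+cross(p[18:],m/2,False)
    a=tob(onplane(r,l,v,bx,P-bx*.035));b=tob(onplane(r,k,v,bx,P-bx*.035))
    L.append(a);Rr.append(b);print(v,round(l,2),round(k,2),a,b)
print("expected y edges", tob(P)[1]+31,tob(P)[1]-19)
g=im[:,:,1]-(im[:,:,0]+im[:,:,2])/2
G=d0=pickle.load(open("s0.pkl","rb"))
for n in("side","top"):
  im=G[n]["pixels"].astype(float);g=im[:,:,1]-(im[:,:,0]+im[:,:,2])/2
  pts=[]
  for v in (range(183,207) if n=="side" else range(168,205)):
    p=np.clip(g[v,250:275]-8,0,None);u=(p*np.arange(250,275)).sum()/p.sum()
    pts.append(tob(onz(r if 0 else G[n],u,v,.2095)))
  pts=np.array(pts);print(n,np.polyfit(pts[:,0],pts[:,1],1));print(pts[::3,:2])
E
```

```text
196 229.82 245.18 [-36.22 111.79  61.73] [-36.22  61.69  51.93]
197 229.64 245.18 [-36.22 112.62  56.42] [-36.22  61.76  46.41]
198 229.64 245.68 [-36.22 112.86  50.95] [-36.22  60.2   40.54]
199 229.59 245.74 [-36.22 113.27  45.49] [-36.22  60.09  34.92]
200 229.9 245.85 [-36.22 112.53  39.75] [-36.22  59.82  29.23]
201 229.84 244.9 [-36.22 112.99  34.23] [-36.22  63.1   24.22]
202 230.29 245.05 [-36.22 111.75  28.32] [-36.22  62.69  18.43]
203 230.25 245.08 [-36.22 112.14  22.71] [-36.22  62.7   12.7 ]
204 230.5 245.1 [-36.22 111.57  16.87] [-36.22  62.73   6.93]
expected y edges 109.35901702777782 59.359017027777824
side [-0.02  1.09]
[[ 50.72   0.07]
 [ 37.36   0.5 ]
 [ 24.09   0.65]
 [ 10.95   0.69]
 [ -2.01   1.05]
 [-14.76   2.  ]
 [-27.49   2.07]
 [-40.14   1.9 ]]
top [-0.01 -0.3 ]
[[ 50.58  -0.56]
 [ 42.3   -0.65]
 [ 33.99  -0.46]
 [ 25.69  -0.24]
 [ 17.44  -0.23]
 [  9.23  -0.26]
 [  1.04  -0.34]
 [ -7.13  -0.43]
 [-15.39   0.03]
 [-23.47  -0.3 ]
 [-31.61  -0.23]
 [-39.8    0.14]
 [-47.9    0.15]]
```

```bash
python3 - <<'E'
from h import *
np.set_printoptions(precision=4,suppress=True)
o,P,R=pose()
t=rm+bx*.006+bY*.0268
for z in(.295,.235):
  t[2]=z;print(t,rel(P,R,t,-12.7))
E
```

```text
[ 0.5948 -0.082   0.295 ] (array([ 0.0034, -0.0539,  0.0066]), array([ 0.015, -0.001, -0.001]))
[ 0.5948 -0.082   0.235 ] (array([ 0.0634, -0.0539,  0.0066]), array([ 0.015, -0.001, -0.001]))
```

Emit:
drive_tool(offset=[[0,-0.02,0.003],[0,-0.04,0.006],[0,-0.054,0.007],[0.02,-0.054,0.007],[0.04,-0.054,0.007],[0.055,-0.054,0.007],[0.06,-0.054,0.007],[0.06,-0.054,0.007]], angular=[[0,0,0],[0.01,0,0],[0.015,0,0],[0.015,0,0],[0.015,0,0],[0.015,0,0],[0.015,0,0],[0.015,0,0]])

```text
time_s: 8.48
tool_pos: [0.5953, -0.0824, 0.2385]
tool_rot: [153.5, 89.9, 140.8]
force: [0.5, -0.3, -2.0]
grip_width: 0.0319
```

```bash
python3 - <<'E'
from h import *
from cell import vision
np.set_printoptions(precision=2,suppress=True)
r=vision.read_camera("side");o,P,R=pose();print(P*1e3,o["force"],o["time_s"],tob(P))
pickle.dump(r,open("s2.pkl","wb"))
crop(r,235,165,55,65,9,"pics/ov_c.png")
im=r["pixels"].astype(float);sat=im[:,:,0]-im[:,:,2]
c=P+[0,0,.0087]
def proj_(x,y,z):return proj(r,c+bx*x/1e3+bY*y/1e3+np.array([0,0,z/1e3]))
for q in((-35,31,-105),(-35,-19,-105),(-35,31,-25),(-35,-19,-25)):print(proj_(*q))
E
```

```text
[595.54 -82.3  238.96] [-0.39 -0.46 -2.79] 8.525 [ 6.74 26.69 29.46]
[246.59 214.19]
[260.69 212.48]
[246.24 200.83]
[260.96 199.09]
```

View pics/ov_c.png

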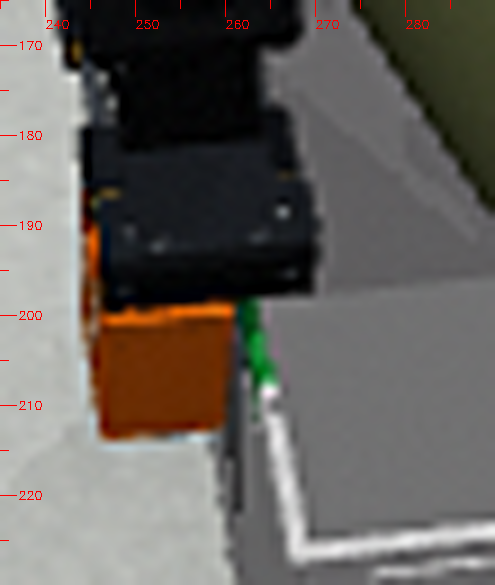

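```bash
cat >> h.py <<'E'
def cross(p,lev,rising):
    for i in range(len(p)-1):
        if (p[i]<lev<=p[i+1]) if rising else (p[i]>=lev>p[i+1]): return i+(lev-p[i])/(p[i+1]-p[i])
E
python3 - <<'E'
from h import *
np.set_printoptions(precision=2,suppress=True)
for r,P,rows,u0 in((pickle.load(open("s1.pkl","rb"))["side"],np.array([.5985,-.0301,.3063]),range(196,205),222),(pickle.load(open("s2.pkl","rb")),np.array([.5955,-.0823,.2477]),range(203,212),238)):
    im=r["pixels"].astype(float)
    for v in rows: print(v,im[v,u0+1:u0+26,0].astype(int))
E
```

```text
196 [200 198 189 186 189 193 190  97 105 110 110 106 107 106 109 107 106 108
 105 106 107  98  96 178 197]
197 [190 195 191 188 193 196 192  87 105 106 107 108 104 105 106 107 107 106
 106 105 106 100  99 183 197]
198 [185 189 192 191 190 192 189  84 105 105 107 108 106 109 106 105 105 106
 105 106 104  99  89 156 198]
199 [188 189 188 191 192 191 191 107 106 105 106 107 107 106 108 105 106 105
 106 104 104  99  91 151 196]
200 [192 189 189 187 185 188 191 133 104 105 106 106 107 106 107 106 105 106
 105 106 107  98  94 150 194]
201 [195 190 189 188 188 189 189 138 112 106 107 106 107 107 106 105 104 105
 104 107 102 100 107 201 198]
202 [190 185 186 190 189 191 195 163 111 103 106 107 107 103 105 107 105 105
 104 102 102  97 112 197 190]
203 [188 186 187 190 190 188 187 161 114 103 104 108 107 106 106 106 105 104
 103 103 102  97 110 195 189]
204 [190 190 194 193 192 190 189 188 112 101 107 107 104 105 106 103 102 102
 102 102 100  96 111 198 186]
203 [191 192 175 184 185 159  96 116 105  95 108 110 107 106 108 108 108 108
 107 108 105  77  49  24  20]
204 [188 189 181 179 184 161  93 118 105 107 108 108 106 109 107 108 106 106
 105 108 105  78  47  36  17]
205 [182 183 181 179 188 183  92 117 106 106 106 109 109 107 107 108 106 106
 105 106 107  74  42  15   7]
206 [181 185 181 182 186 188 113 117 104 107 108 107 107 106 106 106 105 105
 105 106 105  73  57  98   0]
207 [182 185 177 181 187 186 116 114 102 106 107 106 108 107 106 105 105 106
 103 107 109  60  62 131  14]
208 [183 184 183 179 183 188 141 113 104 108 105 108 106 106 104 105 105 106
 105 107 106  51  54  99  66]
209 [187 187 185 186 185 182 130 111 104 106 107 106 105 106 106 105 104 105
 104 106 103  46  53  99  80]
210 [187 186 182 182 186 174 151 110 104 107 106 106 107 107 104 104 103 104
 103 104 103  49  53 105 102]
211 [187 190 187 188 185 178 175 107 104 106 105 103 106 104 105 102 102 100
 101 103 103  48  53  99  77]
```

The side view shows the pocket over the wall line, its -y box edge at about (259.7,208) and the strip just to its right at (262,205). My y estimate is centred to within about 1 mm of the 3 mm slack, so I'll descend in stages and watch the force.

Emit:
drive_tool(offset=[[0.008,0,-0.001],[0.015,0,-0.001],[0.017,0,-0.001],[0.019,0,-0.001],[0.021,0,-0.001],[0.021,0,-0.001]], angular=[[0,0,0],[0,0,0],[0,0,0],[0,0,0],[0,0,0],[0,0,0]])

```text
time_s: 9.28
tool_pos: [0.5945, -0.082, 0.2179]
tool_rot: [130.8, 90.0, 118.1]
force: [0.9, 0.6, -3.0]
grip_width: 0.0321
```

Emit:
drive_tool(offset=[[0.001,0,0],[0.002,0,0],[0.003,0,0],[0.004,0,0],[0.004,0,0]], angular=[[0,0,0],[0,0,0],[0,0,0],[0,0,0],[0,0,0]])

```text
time_s: 9.9
tool_pos: [0.5945, -0.082, 0.2138]
tool_rot: [137.2, 89.9, 124.5]
force: [0.2, -0.9, -1.7]
grip_width: 0.0315
```

Emit:
drive_tool(offset=[[0.002,0,0],[0.004,0,0],[0.006,0,0],[0.008,0,0],[0.009,0,0],[0.009,0,0]], angular=[[0,0,0],[0,0,0],[0,0,0],[0,0,0],[0,0,0],[0,0,0]])

```text
time_s: 10.65
tool_pos: [0.5944, -0.082, 0.2047]
tool_rot: [143.3, 89.9, 130.6]
force: [0.1, 0.1, -2.2]
grip_width: 0.0316
```

```bash
python3 - <<'E'
from h import *
from cell import vision
np.set_printoptions(precision=2,suppress=True)
o,P,R=pose();print(P*1e3,o["force"],o["wrist_torque"],tob(P))
r=vision.read_camera("side")
crop(r,235,165,55,65,9,"pics/d_c.png")
E
```

```text
[594.41 -82.04 204.66] [ 0.07  0.07 -2.2 ] [-0.07 -0.07  0.05] [ 5.58 26.71 -4.84]
```

View pics/d_c.png

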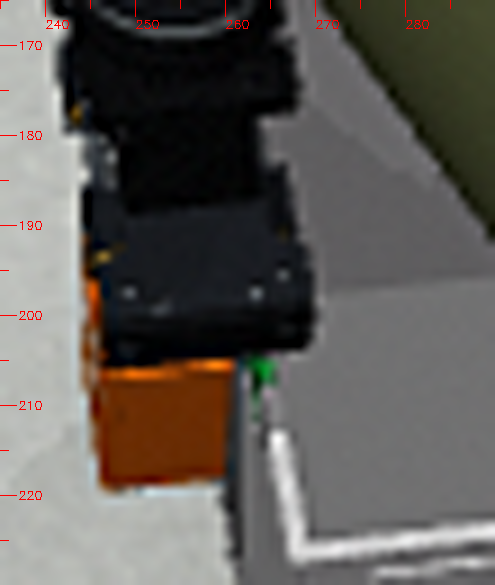

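The side view shows the pocket lowered outside the wall, box edge at (259.5,212), with no contact force yet. I'll step down 1 mm at a time.

Emit:
drive_tool(offset=[[0.001,0,0],[0.002,0,0],[0.003,0,0],[0.004,0,0],[0.004,0,0]], angular=[[0,0,0],[0,0,0],[0,0,0],[0,0,0],[0,0,0]])

```text
time_s: 11.32
tool_pos: [0.5944, -0.0821, 0.2006]
tool_rot: [144.5, 89.9, 131.8]
force: [-0.1, -0.7, -2.8]
grip_width: 0.0316
```

Emit:
drive_tool(offset=[[0.001,0,0],[0.0015,0,0],[0.002,0,0],[0.002,0,0]], angular=[[0,0,0],[0,0,0],[0,0,0],[0,0,0]])

```text
time_s: 11.82
tool_pos: [0.5944, -0.082, 0.1986]
tool_rot: [148.2, 89.9, 135.5]
force: [-0.2, 0.1, -2.4]
grip_width: 0.0317
```

Emit:
drive_tool(offset=[[0.0005,0,0],[0.001,0,0],[0.001,0,0]], angular=[[0,0,0],[0,0,0],[0,0,0]])

```text
time_s: 12.2
tool_pos: [0.5945, -0.082, 0.1981]
tool_rot: [137.4, 90.0, 124.7]
force: [-0.5, 0.2, 1.2]
grip_width: 0.0323
```

Contact at TCP z=0.1983 (about 3.6 N), as predicted for riding on the strip. Now I'll slide towards -x with light pressure.

Emit:
drive_tool(offset=[[0.0005,0,-0.002],[0.0005,0,-0.004],[0.0005,0,-0.006],[0.0005,0,-0.008],[0.0005,0,-0.01],[0.0005,0,-0.012],[0.0005,0,-0.014],[0.0005,0,-0.016],[0.0005,0,-0.018],[0.0005,0,-0.018]], angular=[[0,0,0],[0,0,0],[0,0,0],[0,0,0],[0,0,0],[0,0,0],[0,0,0],[0,0,0],[0,0,0],[0,0,0]])

```text
time_s: 13.45
tool_pos: [0.5769, -0.0781, 0.1979]
tool_rot: [127.2, 90.0, 114.5]
force: [2.0, -0.2, 5.1]
grip_width: 0.0317
```

```bash
python3 - <<'E'
from h import *
np.set_printoptions(precision=2,suppress=True)
o,P,R=pose();print(P*1e3,o["force"],o["wrist_torque"],tob(P),"F along/across",o["force"]@bx,o["force"]@bY)
M=R.as_matrix();print(np.degrees(np.arctan2(M[1,2],M[0,2])))
E
```

```text
[576.87 -78.14 197.94] [ 2.03 -0.2   5.09] [-0.35 -0.59  0.06] [-12.39  26.88 -11.56] F along/across 2.030199743210917 0.23012799808775222
-12.705018241567474
```

Emit:
drive_tool(offset=[[0.0004,0,-0.0015],[0.0004,0,-0.003],[0.0004,0,-0.0045],[0.0004,0,-0.006],[0.0004,0,-0.0075],[0.0004,0,-0.009],[0.0004,0,-0.01]], angular=[[0,0,0],[0,0,0],[0,0,0],[0,0,0],[0,0,0],[0,0,0],[0,0,0]])

```text
time_s: 14.32
tool_pos: [0.5646, -0.0753, 0.1955]
tool_rot: [176.4, 89.6, 163.7]
force: [-0.5, -0.2, -2.4]
grip_width: 0.032
```

The hook dropped 2.4 mm and the force went back to weight only, so it's in the notch's mouth near s=-25. Next I'll lower it a little and look for the walls.

Emit:
drive_tool(offset=[[0.0005,0,-0.001],[0.001,0,-0.002],[0.0015,0,-0.002],[0.0015,0,-0.002]], angular=[[0,0,0],[0,0,0],[0,0,0],[0,0,0]])

```text
time_s: 14.82
tool_pos: [0.5625, -0.0748, 0.1939]
tool_rot: [175.7, 89.6, 163.0]
force: [0.1, 0.2, -2.4]
grip_width: 0.0317
```

```bash
python3 - <<'E'
from h import *
np.set_printoptions(precision=2,suppress=True)
o,P,R=pose();print(P*1e3,o["force"],o["wrist_torque"],tob(P),"F along/across",o["force"]@bx,o["force"]@bY)
E
```

```text
[562.53 -74.82 193.87] [ 0.1   0.17 -2.36] [-0.02 -0.07  0.02] [-27.11  27.14 -15.63] F along/across 0.05960743532745863 0.19086268543280796
```

Free, at s≈-27 and 4.5 mm down. I'll keep lowering.

Emit:
drive_tool(offset=[[0.0007,0,0],[0.0014,0,0],[0.002,0,0],[0.0025,0,0],[0.0025,0,0]], angular=[[0,0,0],[0,0,0],[0,0,0],[0,0,0],[0,0,0]])

```text
time_s: 15.45
tool_pos: [0.5625, -0.0748, 0.1913]
tool_rot: [176.0, 89.6, 163.3]
force: [0.0, 1.1, -2.3]
grip_width: 0.0318
```

Emit:
drive_tool(offset=[[0.0005,0,0],[0.001,0,0],[0.0015,0,0],[0.002,0,0],[0.002,0,0]], angular=[[0,0,0],[0,0,0],[0,0,0],[0,0,0],[0,0,0]])

```text
time_s: 16.08
tool_pos: [0.5624, -0.0749, 0.1893]
tool_rot: [176.5, 89.6, 163.8]
force: [-0.0, -0.0, -1.8]
grip_width: 0.0318
```

Emit:
drive_tool(offset=[[0.0004,0,0],[0.0008,0,0],[0.0008,0,0]], angular=[[0,0,0],[0,0,0],[0,0,0]])

```text
time_s: 16.45
tool_pos: [0.5625, -0.0748, 0.1887]
tool_rot: [176.7, 89.6, 164.0]
force: [-0.1, 0.6, -0.7]
grip_width: 0.0316
```

TCP z is 0.1887, which is 9.6 mm below the riding height, and the rim carries most of the weight. I'll let go.

Emit:
drive_tool(offset=[[0.0003,0,0],[0.0003,0,0]], angular=[[0,0,0],[0,0,0]])

```text
time_s: 16.7
tool_pos: [0.5625, -0.0748, 0.1887]
tool_rot: [177.6, 89.6, 164.9]
force: [-0.8, -0.3, 0.5]
grip_width: 0.0323
```

Emit:
drive_tool(offset=[[0,0,0],[0,0,0],[0,0,0],[0,0,0],[0,0,0],[0,0,0]], angular=[[0,0,0],[0,0,0],[0,0,0],[0,0,0],[0,0,0],[0,0,0]], fingers=-1)

```text
time_s: 17.45
tool_pos: [0.5625, -0.0748, 0.1887]
tool_rot: [177.4, 89.6, 164.7]
force: [-1.0, -0.1, -0.2]
grip_width: 0.0823
```

```bash
python3 - <<'E'
from h import *
from cell import vision
np.set_printoptions(precision=2,suppress=True)
o,P,R=pose();print(P*1e3,o["force"],tob(P))
r=vision.read_camera("side")
crop(r,235,165,55,65,9,"pics/rel_c.png")
E
```

```text
[562.52 -74.81 188.66] [-1.03 -0.11 -0.21] [-27.12  27.14 -20.84]
```

View pics/rel_c.png

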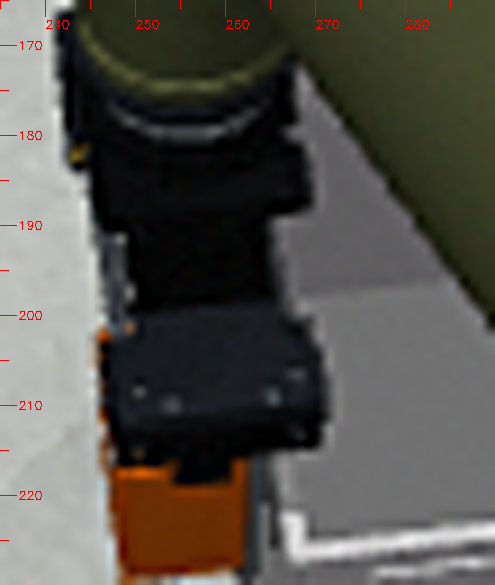

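The fingers are open at 82 mm and the pocket stayed put at (254,222). I'll back straight up, slowly at first, then swing away so the view clears.

Emit:
drive_tool(offset=[[-0.005,0,0],[-0.012,0,0],[-0.025,0,0],[-0.045,0,0],[-0.08,0,0],[-0.12,0,0],[-0.16,0,0],[-0.18,0,0],[-0.18,0,0]], angular=[[0,0,0],[0,0,0],[0,0,0],[0,0,0],[0,0,0],[0,0,0],[0,0,0],[0,0,0],[0,0,0]])

```text
time_s: 18.62
tool_pos: [0.5645, -0.0749, 0.3712]
tool_rot: [168.0, 89.9, 155.3]
force: [0.6, 0.4, -0.6]
grip_width: 0.0871
```

Emit:
drive_tool(offset=[[0,0.04,0],[0,0.09,0],[0,0.14,0],[0,0.19,0],[0,0.24,0],[0,0.28,0],[0,0.3,0],[0,0.3,0]], angular=[[0,0,0],[-0.06,0,0],[-0.12,0,0],[-0.18,0,0],[-0.24,0,0],[-0.3,0,0],[-0.36,0,0],[-0.36,0,0]])

```text
time_s: 19.62
tool_pos: [0.63, 0.2187, 0.3703]
tool_rot: [159.1, 89.8, 167.2]
force: [-0.6, -0.2, -0.0]
grip_width: 0.0871
```

```bash
python3 - <<'E'
from h import *
from cell import vision
o,P,R=pose();print(P,o["force"],o["time_s"])
d={}
for n in("top","side"):
    r=vision.read_camera(n);d[n]=r;cv2.imwrite(f"pics/end_{n}.png",r["pixels"][:,:,::-1])
pickle.dump(d,open("s3.pkl","wb"))
crop(d["top"],225,150,55,65,9,"pics/end_tc.png");crop(d["side"],235,175,50,60,10,"pics/end_sc.png")
E
```

```text
[0.62999908 0.21867724 0.37032099] [-0.58923009 -0.1531935  -0.03047814] 19.625
```

View pics/end_top.png

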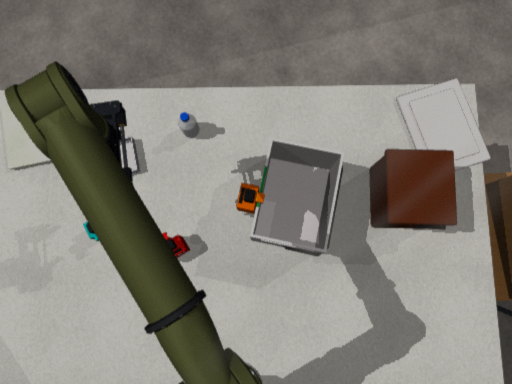

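View pics/end_tc.png

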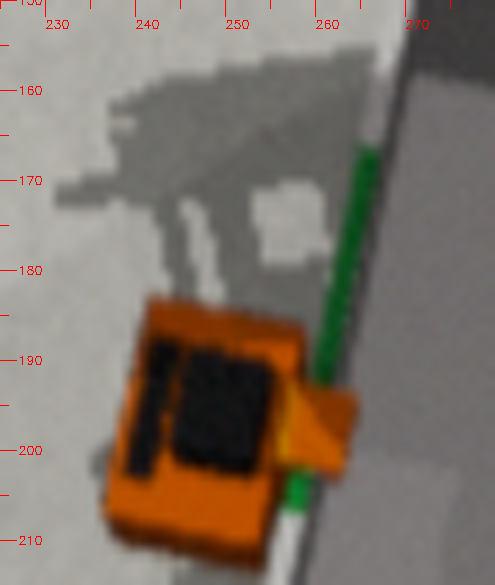

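View pics/end_sc.png

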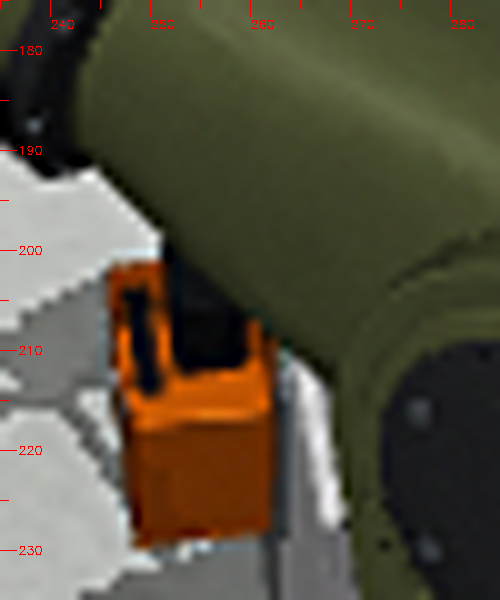

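```bash
python3 - <<'E'
from h import *
np.set_printoptions(precision=2,suppress=True)
d0=pickle.load(open("s0.pkl","rb"));d=pickle.load(open("s3.pkl","rb"));t=d["top"];s=d["side"]
print("hook tip corners",[tob(onz(t,u-.5,v-.5,.205)) for u,v in((263.8,193.2),(262.2,203.3))])
print("grip top corners z.212",[tob(onz(t,u-.5,v-.5,.212)) for u,v in((244.3,188.5),(254.5,190.2),(252,202.5),(242.5,201))])
# side: front face left edge top/bottom, bin plane x=-27-35
for u,v in((247.8,217.5),(247.3,229.5),(261.5,216),(261.2,227.8)):print("side",tob(onplane(s,u-.5,v-.5,bx,rm-bx*.062)))
for n,(x,y,w,h) in (("top",(170,105,35,40)),("top",(365,145,95,90)),("side",(330,135,80,85)),("side",(105,212,60,45)),("side",(175,170,25,38))):
    a=d0[n]["pixels"][y:y+h,x:x+w].astype(int);b=d[n]["pixels"][y:y+h,x:x+w].astype(int)
    sh=cv2.phaseCorrelate(a.mean(2).astype(np.float32),b.mean(2).astype(np.float32));print(n,x,y,abs(a-b).mean().round(1),sh)
E
```

```text
hook tip corners [array([-14.87,  -8.48,  -4.5 ]), array([-42.09,  -9.6 ,  -4.5 ])]
grip top corners z.212 [array([-13.78,  44.17,   2.5 ]), array([-12.93,  16.93,   2.5 ]), array([-46.21,  16.88,   2.5 ]), array([-47.24,  42.09,   2.5 ])]
side [-62.    59.33 -34.12]
side [ -62.     62.13 -109.99]
side [-62.    12.2  -35.14]
side [ -62.     12.35 -110.17]
top 170 105 22.8 ((-0.04213615365217649, 0.02733547840169237), 0.9868305560615328)
top 365 145 11.9 ((0.022818045703701273, 0.012506978844548655), 0.9626693289588999)
side 330 135 12.9 ((-0.03087995696310486, 0.20514803808917037), 0.6660680182774862)
side 105 212 9.8 ((0.02249066825838142, 0.4805532315697576), 1.0066454880325884)
side 175 170 11.5 ((0.607327492122911, -0.017544051623939794), 0.9750646835565567)
```

View pics/end_side.png

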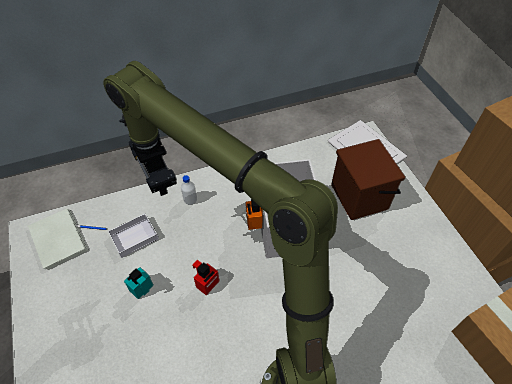

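Top view: the pocket hangs outside at (248,197), its hook over the strip at (259,198). Side view: it is upright at (254,215), and the bystanders haven't moved. The side view gave a slightly high bottom edge, so I'll check the height against the known-height picture before release.

```bash
python3 - <<'E'
from h import *
np.set_printoptions(precision=2,suppress=True)
r2=pickle.load(open("s2.pkl","rb"));s=pickle.load(open("s3.pkl","rb"))["side"]
def bot(r,cols,v0,v1):
    im=r["pixels"].astype(float);f=im[:,:,0]-im[:,:,2];o=[]
    for u in cols:
        p=f[v0:v1,u];m=p[:4].mean();o.append(v0+cross(p,m/2,False))
    return np.array(o)
# held: TCP .23896 -> bottom nominal .1427 ; released
for r,c,v0,v1,xs in((r2,range(248,258),207,222,6.7-35),(s,range(250,259),222,238,-28-35)):
    b=bot(r,c,v0,v1);z=[tob(onplane(r,u,v,bx,rm+bx*xs/1e3))[2] for u,v in zip(c,b)];print(b,np.mean(z)+209.5)
print("held expected bottom",238.96+8.7-105)
E
```

```text
[213.43 213.46 213.14 213.14 212.75 212.62 212.41 212.42 212.41 212.55] 146.68924892575356
[229.13 229.1  228.58 228.54 228.35 228.44 228.57 228.38 228.44] 97.73627135152253
held expected bottom 142.66
```

Using the held picture as reference (the camera reads 4 mm high), the hook is at about 0.2017 m. Seated is 0.200 m and riding is 0.2095 m, so it's home. I'll hand in.

```bash
python3 -c "
from cell import sign_off;print(sign_off())"
```

```text
the job is handed in; nothing more can be done
None
```

The orange pocket now hangs by its hook in the notch, outside the bin's +y wall, and the job was handed in at about 20 s. The sign-off gave no verdict.

- **What I did:** I gripped the pocket by its black grip and lifted it to 0.37 m at the grip. I set the hook on the strip at about +6 mm, then slid it towards -x with roughly 4–8 N read at the wrist between moves. It dropped in near -27 mm, and I lowered it until the rim carried its weight before letting go and backing off.
- **Seating:** the tool went down 9.6 mm from riding height, against 9.5 mm expected. After release, the pictures put the hook about 28 mm to -x of the rim's middle and about 1 mm off the wall line.
- **Rest of the scene:** the pocket was upright within about 0.04 rad. The caddy and bottle showed under 1 pixel of shift, and so did the tray in the side view only, since the arm hid it from above. The gripper was open and well clear, touching nothing.
- **Check that disagreed:** the first height reading, from the pocket's lower edge in the side view, came out about 7 mm too high for a seated hook. Once corrected against the held-pocket picture, it gave about 0.202 m, inside the required 0.195 to 0.204 m. One pixel is several millimetres there, so the tool's drop is the stronger evidence.

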